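# Unlock the serving dish and swing its lip round to the bowl without losing the laddu

### The job

Throw the lever of the serving stand from the notch with the red dot fully into the notch with the green dot to free the dish, then take the dish by its overhead handle and lift it straight up, about 10 cm clear of the stand. Up there, turn it level through about a quarter turn until its red pouring lip points at the lime-green bowl, with the round sweet always staying near the middle of the dish and the bowl and tumbler left where they are. Finish while holding the dish still and level above the middle of the stand, lip towards the bowl: do not tip the sweet out, set the dish down or let go.

Things in the scene. Friction and masses are not known exactly. Their poses are not given: they have to be found in the camera images.
- stand: fixed wooden stand, 22 mm high: a 148 mm disc that carries the dish inside a steel rim 5 mm high, and a 164 mm disc, centred 64 mm towards the stand's -x, as lever plate. Origin: below the seat's middle, on the counter; +x points from the lever side to the far side, z up. Bowl and tumbler stand about 160 mm off, one towards +y, one towards -y; which is which varies.
- lever (a joint): lever angle, rad: 0 = locked at the red dot (a finger lies over the dish's foot), 1.1 = free at the green dot (end stop). Upright hinge axis 64 mm from the stand's origin towards its -x. At 0 the arm points along the stand's -x; growing values swing the knob towards its +y (clockwise from above). Light friction (about 1.7 N at the knob) keeps it where it is left.
- lever_knob (a point): point on the axis of the lever's upright black knob, 90 mm above the counter. Knob 18 mm in diameter, from 36 to 105 mm above the counter, 70 mm from the hinge axis; it moves level. Grip it with the fingers closing across the lever arm, so that the gripper's body stays clear of the dish's handle, or push it sideways.
- dish: loose footed steel dish, 0.18 to 0.35 kg, 156 mm in diameter, rim 32 mm above its underside, sloping 15 degrees to a small flat middle 18 mm above the underside; foot 96 mm in diameter. Origin: centre of the underside; +x points to the red pouring lip, z up. At the start the lip points roughly along the stand's +x (away from the lever).
- dish_grip (a point): centre of the pale wooden grip at the top of the dish's fixed overhead handle: 14 mm thick along the dish's x, 46 mm long along the dish's y, 22 mm tall, 125 mm straight above the dish's origin. The handle's wire legs come down at 75 mm to the dish's +y and -y. A wall shelf hangs 620 mm above the counter from x = 0.62 m to the wall: keep the wrist clear of it.
- dish_lip (a point): tip of the red pouring lip (36 mm wide) at the rim, 97 mm from the dish's axis along the dish's +x, 37 mm above its underside
- laddu: loose round orange sweet, a ball of 36 mm diameter, about 40 g, lying in the middle of the dish; origin at its centre. It rolls freely if the dish tilts or is jerked.
- bowl: loose lime-green plastic bowl, 62 mm in diameter, 36 mm high, empty, on the counter on one side of the stand; origin at the centre of the underside
- tumbler: loose steel tumbler, 68 mm in diameter, 98 mm high, on the counter on the other side of the stand; origin at the centre of the underside
Mind the look-alikes: they are no part of the job. Several things have the shape of the stand; the one meant has the colours described above.

How it is judged (in metres and radians):
On the way, in this order (a step that is already met when the one before it is completed fails the run):
1. the lever is thrown into the green-dot notch while the dish still stands in its seat (value of joint lever above 1 rad and z of dish in the frame of stand below 0.03 m), for 0.2 s.
2. the dish is lifted off the stand by the gripper, its lip still turned as it stood (z of dish in the frame of stand above 0.062 m and contact force between the fingers and dish above 0.5 N and x of dish_lip in the frame of stand above 0.06 m), for 0.2 s.
At the end, for the whole second after the job is handed in: Lever over 1.0 rad (green notch); dish held still by the gripper, level within 0.1 rad, underside 60 to 160 mm above its seat, axis within 35 mm of the stand's; the lip's line passes within 28 mm of the bowl's middle, on its side; sweet within 25 mm of the dish's axis, under 0.05 m/s (value of joint lever above 1 rad and z of dish in the frame of stand between 0.082 and 0.182 m and horizontal distance between dish and stand below 0.035 m and y of bowl in the frame of dish between -0.028 and 0.028 m and x of bowl in the frame of dish above 0.1 m and angle between dish's own z axis and vertical below 0.1 rad and horizontal distance between laddu and dish below 0.025 m and linear speed of laddu below 0.05 m/s and linear speed of dish below 0.02 m/s and angular speed of dish below 0.1 rad/s and contact force between the fingers and dish above 0.5 N and contact force between dish and stand below 0.1 N); the arm keeps its last pose, push and grip.
It fails at once if the sweet rolls more than 35 mm from the middle of the dish (horizontal distance between laddu and dish above 0.035 m).
It fails at once if the dish is tipped by more than 0.25 rad (angle between dish's own z axis and vertical above 0.25 rad).
It fails at once if the bowl is moved by more than 20 mm (distance of bowl from where it was at the start of the episode above 0.02 m).
It fails at once if the tumbler is moved by more than 20 mm (distance of tumbler from where it was at the start of the episode above 0.02 m).
It also fails if it takes over 58 s, if anything falls off the work surface, if the arm or the gripper's body presses on something with over 40 N, if the wrist force passes 120 N, or if a joint passes its speed limit or range.

### The arm

A 6-joint arm with a two-finger parallel gripper is mounted at the origin on a cart in front of the work surface, level with it; the furniture and walls round the work are solid. World frame = base frame: x ahead of the robot, y to its left, z up, the work surface at z = 0. Lengths are in m, angles in degrees, forces in N, time in s.
With the tool pointing down it reaches from about 0.35 to 0.875 m from the base axis. Payload 4.2 kg.
Tool frame: the origin (TCP) lies at the very end of the fingers, on their centre line; the grasp point (between the pads) lies 19 mm behind it; z points along the fingers, y is the line along which they close (so a half turn about z gives the same grasp; the last joint's range is limited). The gripper opens to 87 mm and grips with 3 to 60 N. Pads are 19 mm wide; open, the fingers measure 117 mm over their backs; the gripper's body (75 mm by 190 mm) begins 51 mm behind the grasp point.
Start: joints at [-48.839, 22.042, 0.453, 0, -68.411, -14.817], TCP at [0.277, -0.56, 0.223] pointing down, gripper open.
Joint ranges: [-179.83, 179.83], [-69.29, 118.12], [-61.27, 80.66], [-181.25, 117.63], [-171.15, -9.14], [-177.46, 177.46]. Speed limits (degrees/s): [159.86, 159.86, 180, 180, 180, 180].

### API

Orientations are given as a 3x3 rotation matrix whose columns are the frame's x, y, z axes.
In Python, from station import monitor, cams, ticket gives the robot as it stands.
- The arm moves only by the tool drive_tool, never from a script. Its argument "moves" is a list of rows, each an object with "delta_pos": the shift along the tool's x, y, z in mm, a list of three; "turn": the turn about the tool's z in rad; "claw": the opening, from 0 (shut) to 1 (fully open). A call has 1 to 12 rows; each row shifts and turns the commanded pose from where the row before left it, along the tool's axes as they then stand; what a row does not reach is not made up. A row lasts 1/8 s, in which the tool goes at most 62.5 mm and 10.7 degrees, less where a joint would pass 70% of its speed; a pose out of reach is approached as far as the arm can. A call is refused whole if a number of a shift passes 62.5 or a number of a turn 0.188, either way. A call with a gripper value outside its range is refused whole. The fingers move at their own pace and stop on an object; the grip force is fixed at half the most. Time passes only in rows, so rows that do not move let the fingers close. It gives the time, the measured TCP pose, the force, the opening and the grip force at its end, in the units of the state.
- monitor.sense(): the state, without advancing time (a new reading comes with each control period).
- cams.capture(name): name is "scene" or "top"; returns a dict with "color" (384x512x3 uint8, red, green, blue), "range_z" (384x512 float32, m along the optical axis (not along the pixel's ray), 0 where there is no reading), "vertical_fov" (degrees; the focal length in pixels is half the picture's height over the tangent of half this angle, whatever the lens; pixels are square), "cx", "cy" (the principal point, pixels), "extrinsics" (4x4, takes a point from camera to world coordinates). Camera axes: x right, y down, z forward; pixel columns grow to the right and rows downward; lengths in m; the calibration is good to about 2 mm. A picture is of the moment at which its call begins.
- ticket.finish_job(): hands the job in; it is judged then, once.
The state is a dict: "time_s": time; "joints": joint angles; "joint_velocities": joint speeds; "effort": joint torques, N m; "tcp_pos": TCP position; "ee_rot": TCP orientation; "wrist_force": force on the tool from outside, world axes, zero at the start; "moment": the same for the moment, N m; "gripper_width": opening from 0.0 (shut) to 1.0 (fully open); "gripper_force": force on a finger pad.
Only numpy, scipy, OpenCV 4.12 (cv2) and the standard library are available. Lean on these libraries where they do the work, as an engineer would, in place of code of your own. Each camera call takes 0.05 s, during which the arm holds its last target. There are 200 camera calls.

## Working session

There is one attempt and no reset: what is moved stays moved. The work goes in short steps, Python scripts to look and compute and a tool call to move; the robot and the scene stay as the last step left them, time stands still between calls to the robot, and variables do not carry over. Pictures are saved under pics/ and viewed, at most 10 in all, crops included, and the job is handed in when it is done.

Besides the shell and the picture viewer there is one more tool, called as name(argument=value, ...) on one line, values as JSON. drive_tool: Moves the arm, as the interface text tells. Its arguments: {"type":"object","properties":{"moves":{"type":"array","items":{"type":"object","properties":{"delta_pos":{"type":"array","items":{"type":"number"}},"turn":{"type":"number"},"claw":{"type":"number"}}}}},"required":["moves"]}

```bash
mkdir -p pics; cat > h.py <<'E'
import numpy as np, cv2
from station import monitor, cams, ticket
def cap(n,f=None):
    d=cams.capture(n)
    if f: cv2.imwrite('pics/'+f,d['color'][:,:,::-1])
    return d
def world(d,u=None,v=None):
    h=d['color'].shape[0]; f=h/2/np.tan(np.radians(d['vertical_fov'])/2)
    V,U=np.mgrid[:d['color'].shape[0],:d['color'].shape[1]]
    Z=d['range_z']; P=np.stack([(U-d['cx'])/f*Z,(V-d['cy'])/f*Z,Z,np.ones_like(Z)],-1)
    return (P@d['extrinsics'].T)[...,:3]
def ray(d,u,v,z):
    h=d['color'].shape[0]; f=h/2/np.tan(np.radians(d['vertical_fov'])/2)
    E=np.array(d['extrinsics']); r=E[:3,:3]@[(u-d['cx'])/f,(v-d['cy'])/f,1]; o=E[:3,3]
    return o+r*(z-o[2])/r[2]
E
python3 - <<'E'
from h import *
for n in('scene','top'):
    d=cap(n,n+'0.png'); np.savez(n+'0.npz',**d); print(n,np.round(d['extrinsics'],3),d['vertical_fov'],d['cx'],d['cy'])
s=monitor.sense(); print(s['time_s'],s['tcp_pos'],s['ee_rot'],s['gripper_width'])
E
```

```text
scene [[-0.837 -0.338  0.43   0.144]
 [-0.547  0.524 -0.652  0.554]
 [-0.005 -0.781 -0.624  0.656]
 [ 0.     0.     0.     1.   ]] 51.22340781276452 258.53641961618433 190.46689348749285
top [[ 0.003 -0.982  0.19   0.291]
 [-1.    -0.     0.014 -0.04 ]
 [-0.014 -0.19  -0.982  1.27 ]
 [ 0.     0.     0.     1.   ]] 48.738886565571164 260.73618986900254 184.46257648879916
0.1 [ 0.2771312  -0.55960478  0.2215885 ] [[-8.96229387e-01 -4.43589897e-01 -9.43397925e-04]
 [-4.43590891e-01  8.96227768e-01  1.70574628e-03]
 [ 8.88475988e-05  1.94722267e-03 -9.99998100e-01]] 0.9994567023129813
```

View pics/scene0.png

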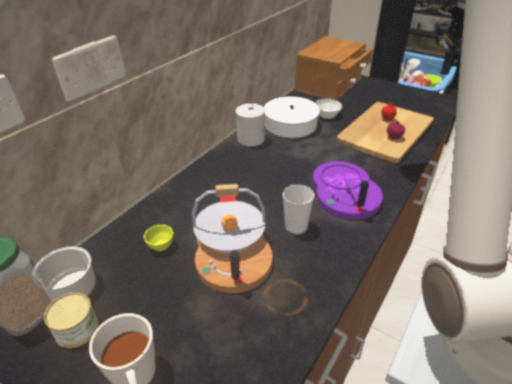

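View pics/top0.png

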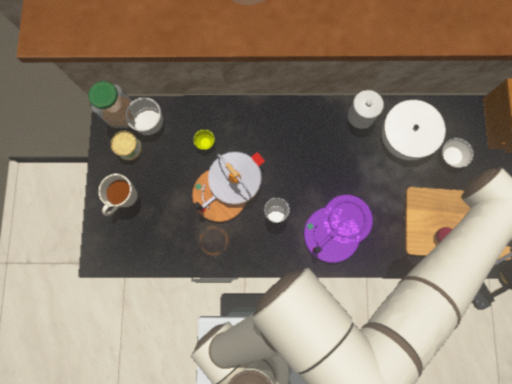

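The scene view shows the orange stand with its dish, handle and sweet at about (230,225), and the knob at (235,265). The bowl is at (159,237) and the tumbler at (297,208); the purple stand is a look-alike. In the top view, the dish is at (235,180), the lip at (259,159), the knob near (202,206), the bowl at (204,140) and the tumbler at (277,210).

```bash
python3 - <<'E'
from h import *
d=dict(np.load('top0.npz')); W=world(d); hsv=cv2.cvtColor(d['color'],cv2.COLOR_RGB2HSV)
def mask(lo,hi,u0,u1,v0,v1):
    m=cv2.inRange(hsv,lo,hi)>0; k=np.zeros_like(m);k[v0:v1,u0:u1]=1; return m&k
def cen(m):
    v,u=np.nonzero(m); return u.mean(),v.mean(),len(u),W[m].mean(0).round(4),W[m].min(0).round(3),W[m].max(0).round(3)
bm=mask((24,120,80),(45,255,255),185,225,120,160); print('bowl',cen(bm))
c=cv2.minEnclosingCircle(np.argwhere(bm)[:,::-1].astype(np.float32)); print(c, ray(d,*c[0],.030))
rm=mask((0,170,110),(6,255,255),245,275,145,175)|mask((174,170,110),(180,255,255),245,275,145,175); u,v,*_=cen(rm);print('lip',cen(rm),ray(d,u,v,.057))
# stand orange plate: points z .015-.03
om=mask((5,120,100),(18,255,255),185,250,150,230)&(abs(W[...,2]-.022)<.006); print('plate',cen(om))
# dish silver: z range .04..08
z=W[...,2]; k=np.zeros_like(om);k[140:225,190:275]=1
dm=k&(z>.030)&(z<.075)&(hsv[...,1]<60); print('dish',cen(dm))
c=cv2.minEnclosingCircle(np.argwhere(dm)[:,::-1].astype(np.float32)); print(c,ray(d,*c[0],.054))
hm=k&(z>.135)&(z<.17); print('grip',cen(hm)); P=W[hm][:,:2]; print(np.linalg.svd(P-P.mean(0))[2])
km=k&(z>.085)&(z<.12)&(hsv[...,2]<80); print('knob',cen(km))
im=cv2.resize(d['color'][125:235,175:295,::-1],None,fx=5,fy=5,interpolation=cv2.INTER_CUBIC); cv2.imwrite('pics/crop0.png',im)
E
```

```text
bowl (np.float64(203.54347826086956), np.float64(139.12228260869566), 368, array([0.6765, 0.1548, 0.0157]), array([ 0.291, -0.04 , -0.009]), array([0.716, 0.191, 1.27 ]))
((203.5, 139.25), 10.854247093200684) [0.67163337 0.15273257 0.03      ]
lip (np.float64(257.70588235294116), np.float64(158.50588235294117), 85, array([ 0.6045, -0.0133,  0.0554]), array([ 0.588, -0.029, -0.002]), array([0.637, 0.004, 0.062])) [ 0.60406304 -0.01338095  0.057     ]
plate (np.float64(213.92984542211653), np.float64(203.2651605231867), 841, array([0.4762, 0.1175, 0.0207]), array([0.423, 0.031, 0.016]), array([0.575, 0.184, 0.028]))
dish (np.float64(233.72741116751268), np.float64(179.15837563451777), 1970, array([0.5441, 0.0573, 0.0473]), array([ 0.436, -0.061,  0.03 ]), array([0.626, 0.153, 0.075]))
((235.37509155273438, 191.9386444091797), 40.177669525146484) [0.50443668 0.05133587 0.054     ]
grip (np.float64(231.4142857142857), np.float64(170.25), 140, array([0.5469, 0.0556, 0.1519]), array([0.506, 0.024, 0.135]), array([0.591, 0.092, 0.161]))
[[-0.77760389 -0.62875447]
 [ 0.62875447 -0.77760389]]
knob (np.float64(196.78571428571428), np.float64(205.82142857142858), 28, array([0.4569, 0.155 , 0.1002]), array([0.451, 0.148, 0.086]), array([0.464, 0.163, 0.107]))
```

View pics/crop0.png

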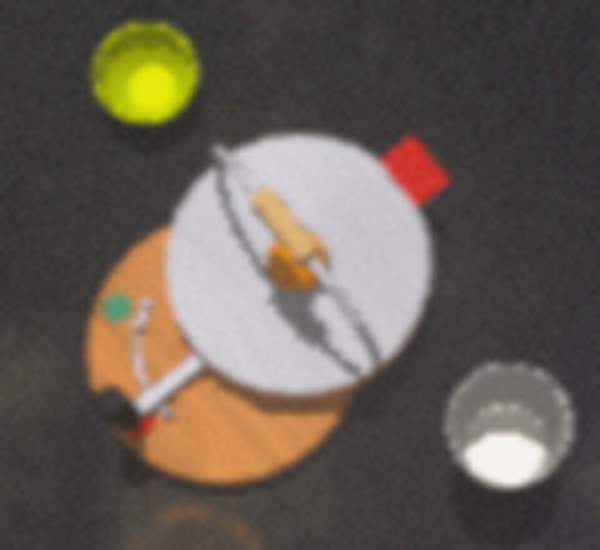

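The crop shows the bowl at upper left and the tumbler at lower right. The lip points to the lower-right world direction (about −50° yaw), the lever sits at the red dot, and the handle runs across it. Estimates:

| Item | Position (m) | Yaw |
|---|---|---|
| Dish centre | (0.546, 0.055) | lip about −50° |
| Knob | (0.457, 0.156) | – |
| Bowl | (0.672, 0.153) | about 38° from the dish |

I'll turn the tool so the fingers close across the lever arm.

drive_tool(moves=[{"turn": -0.183}, {"turn": -0.183}, {"turn": -0.183}, {"turn": -0.183}, {"turn": -0.183}, {"turn": -0.183}, {"turn": -0.183}, {"turn": -0.183}, {"turn": -0.183}, {"turn": -0.183}, {"delta_pos": [-20, -30, 0]}, {"delta_pos": [-35, -50, 0]}])

```text
invalid input
```

drive_tool(moves=[{"delta_pos": [0, 0, 0], "turn": -0.183, "claw": 1}, {"delta_pos": [0, 0, 0], "turn": -0.183, "claw": 1}, {"delta_pos": [0, 0, 0], "turn": -0.183, "claw": 1}, {"delta_pos": [0, 0, 0], "turn": -0.183, "claw": 1}, {"delta_pos": [0, 0, 0], "turn": -0.183, "claw": 1}, {"delta_pos": [0, 0, 0], "turn": -0.183, "claw": 1}, {"delta_pos": [0, 0, 0], "turn": -0.183, "claw": 1}, {"delta_pos": [0, 0, 0], "turn": -0.183, "claw": 1}, {"delta_pos": [0, 0, 0], "turn": -0.183, "claw": 1}, {"delta_pos": [0, 0, 0], "turn": -0.183, "claw": 1}, {"delta_pos": [-20, -30, 0], "turn": 0, "claw": 1}, {"delta_pos": [-35, -50, 0], "turn": 0, "claw": 1}])

```text
time_s: 1.6
tcp_pos: [0.3012, -0.4657, 0.2213]
ee_rot: [[0.657, -0.754, -0.001], [-0.754, -0.657, 0.001], [-0.001, 0.0, -1.0]]
wrist_force: [2.3, 0.9, 0.2]
gripper_width: 0.998
gripper_force: 0.0
```

drive_tool(moves=[{"delta_pos": [-36, -50, 0], "turn": 0, "claw": 1}, {"delta_pos": [-36, -50, 0], "turn": 0, "claw": 1}, {"delta_pos": [-36, -50, 0], "turn": 0, "claw": 1}, {"delta_pos": [-36, -50, 0], "turn": 0, "claw": 1}, {"delta_pos": [-36, -50, 0], "turn": 0, "claw": 1}, {"delta_pos": [-36, -50, 0], "turn": 0, "claw": 1}, {"delta_pos": [-36, -50, 0], "turn": 0, "claw": 1}, {"delta_pos": [-36, -50, 0], "turn": 0, "claw": 0.7}, {"delta_pos": [-36, -50, 0], "turn": 0, "claw": 0.7}, {"delta_pos": [-26, -45, 0], "turn": 0, "claw": 0.7}, {"delta_pos": [-16, -30, 0], "turn": 0, "claw": 0.7}, {"delta_pos": [0, 0, 0], "turn": 0, "claw": 0.7}])

```text
time_s: 3.1
tcp_pos: [0.4556, 0.157, 0.2218]
ee_rot: [[0.661, -0.751, -0.001], [-0.751, -0.661, -0.001], [-0.0, 0.001, -1.0]]
wrist_force: [0.3, -0.5, -0.6]
gripper_width: 0.707
gripper_force: 0.0
```

```bash
python3 - <<'E'
from h import *
print(monitor.sense()['tcp_pos'])
d=cap('scene'); im=cv2.resize(d['color'][100:330,120:350,::-1],None,fx=2.6,fy=2.6,interpolation=cv2.INTER_CUBIC); cv2.imwrite('pics/s1.png',im)
E
```

```text
[0.45560769 0.15701792 0.22175913]
```

View pics/s1.png

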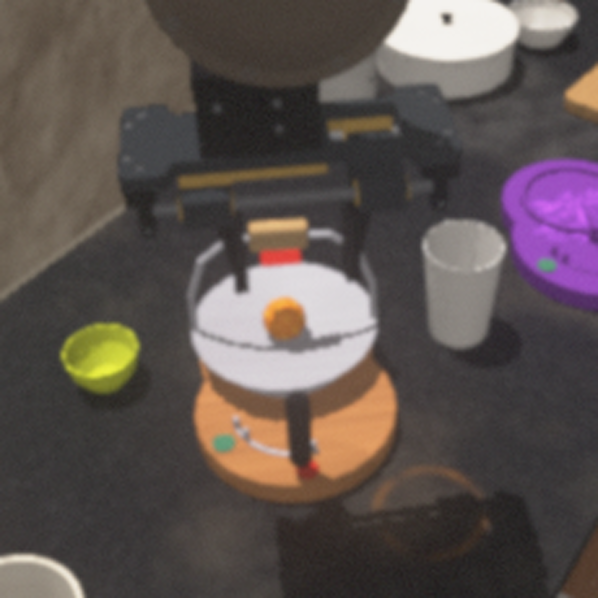

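Seen from the scene camera, the fingers at (240,290) and (352,275) straddle the knob at (298,430). I'll descend and grip it.

drive_tool(moves=[{"delta_pos": [0, 0, 25], "turn": 0, "claw": 0.7}, {"delta_pos": [0, 0, 30], "turn": 0, "claw": 0.7}, {"delta_pos": [0, 0, 30], "turn": 0, "claw": 0.7}, {"delta_pos": [0, 0, 25], "turn": 0, "claw": 0.7}, {"delta_pos": [0, 0, 20], "turn": 0, "claw": 0.7}, {"delta_pos": [0, 0, 14], "turn": 0, "claw": 0.7}, {"delta_pos": [0, 0, 0], "turn": 0, "claw": 0.15}, {"delta_pos": [0, 0, 0], "turn": 0, "claw": 0.15}, {"delta_pos": [0, 0, 0], "turn": 0, "claw": 0.15}, {"delta_pos": [0, 0, 0], "turn": 0, "claw": 0.15}, {"delta_pos": [0, 0, 0], "turn": 0, "claw": 0.15}])

```text
time_s: 4.53
tcp_pos: [0.4563, 0.1562, 0.0791]
ee_rot: [[0.659, -0.752, 0.002], [-0.752, -0.659, 0.002], [0.0, -0.003, -1.0]]
wrist_force: [0.5, 2.3, 0.6]
gripper_width: 0.222
gripper_force: 1.0
```

drive_tool(moves=[{"delta_pos": [0.4, -7.7, 0], "turn": 0.055, "claw": 0.15}, {"delta_pos": [0.85, -7.65, 0], "turn": 0.055, "claw": 0.15}, {"delta_pos": [1.3, -7.6, 0], "turn": 0.055, "claw": 0.15}, {"delta_pos": [1.7, -7.5, 0], "turn": 0.055, "claw": 0.15}, {"delta_pos": [2.1, -7.4, 0], "turn": 0.055, "claw": 0.15}, {"delta_pos": [2.5, -7.3, 0], "turn": 0.055, "claw": 0.15}, {"delta_pos": [2.9, -7.1, 0], "turn": 0.055, "claw": 0.15}, {"delta_pos": [3.3, -7, 0], "turn": 0.055, "claw": 0.15}, {"delta_pos": [3.7, -6.8, 0], "turn": 0.055, "claw": 0.15}, {"delta_pos": [4, -6.6, 0], "turn": 0.055, "claw": 0.15}, {"delta_pos": [0, 0, 0], "turn": 0, "claw": 0.15}, {"delta_pos": [0, 0, 0], "turn": 0, "claw": 0.15}])

```text
time_s: 6.02
tcp_pos: [0.5281, 0.169, 0.079]
ee_rot: [[0.168, -0.986, 0.002], [-0.986, -0.168, 0.003], [-0.002, -0.002, -1.0]]
wrist_force: [-1.4, 4.7, 1.5]
gripper_width: 0.193
gripper_force: 30.0
```

drive_tool(moves=[{"delta_pos": [1.2, -2.2, 0], "turn": 0, "claw": 0.15}, {"delta_pos": [0, 0, 0], "turn": 0, "claw": 0.15}, {"delta_pos": [0, 0, 0], "turn": 0, "claw": 0.5}, {"delta_pos": [0, 0, 0], "turn": 0, "claw": 0.5}, {"delta_pos": [0, 0, 0], "turn": 0, "claw": 0.5}, {"delta_pos": [0, 0, -15], "turn": 0, "claw": 0.5}, {"delta_pos": [0, 0, -30], "turn": 0, "claw": 0.5}, {"delta_pos": [0, 0, -40], "turn": 0, "claw": 0.5}, {"delta_pos": [0, 0, -40], "turn": 0, "claw": 0.5}, {"delta_pos": [0, 0, -25], "turn": 0, "claw": 0.5}, {"delta_pos": [-50, 0, 0], "turn": 0, "claw": 0.5}, {"delta_pos": [-50, 0, 0], "turn": 0, "claw": 0.5}])

```text
time_s: 7.52
tcp_pos: [0.5133, 0.2658, 0.2306]
ee_rot: [[0.167, -0.986, 0.002], [-0.986, -0.167, 0.002], [-0.001, -0.002, -1.0]]
wrist_force: [-0.4, 0.0, 0.6]
gripper_width: 0.501
gripper_force: 0.0
```

```bash
python3 - <<'E'
from h import *
s=monitor.sense(); print(s['time_s'],s['tcp_pos'])
d=cap('scene'); W=world(d); hsv=cv2.cvtColor(d['color'],cv2.COLOR_RGB2HSV); z=W[...,2]
near=np.hypot(W[...,0]-.51,W[...,1]-.12)<.14
m=near&(z>.05)&(z<.106)&(hsv[...,2]<70); print('knob',m.sum(),np.median(W[m],0))
m=near&(abs(z-.15)<.012)&(hsv[...,1]>70)&(hsv[...,0]<25); P=W[m]
print('grip',m.sum(),P.mean(0),P.min(0),P.max(0))
im=cv2.resize(d['color'][100:330,120:350,::-1],None,fx=2.6,fy=2.6,interpolation=cv2.INTER_CUBIC); cv2.imwrite('pics/s2.png',im)
E
```

```text
7.525 [0.51329665 0.26581525 0.23059653]
knob 147 [0.52349962 0.1743977  0.0844756 ]
grip 207 [0.54516958 0.05797326 0.15116757] [0.52886652 0.03948295 0.13805429] [0.56410798 0.07415904 0.15998973]
```

View pics/s2.png

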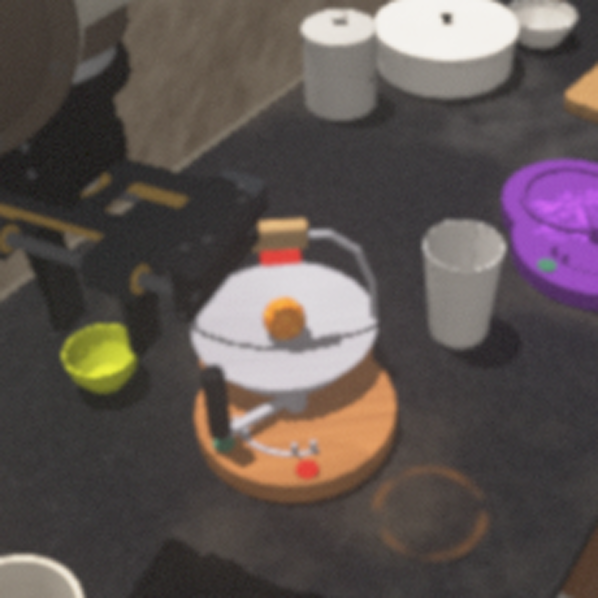

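The second crop shows the lever at the green dot (knob at (215,400)) and the dish, sweet and bowl undisturbed. The grip is at about (0.547, 0.056), so I'll move above it with the fingers across it.

drive_tool(moves=[{"delta_pos": [0, 0, 0], "turn": 0.173, "claw": 0.6}, {"delta_pos": [0, 0, 0], "turn": 0.173, "claw": 0.6}, {"delta_pos": [0, 0, 0], "turn": 0.173, "claw": 0.6}, {"delta_pos": [0, 0, 0], "turn": 0.173, "claw": 0.6}, {"delta_pos": [0, 0, 0], "turn": 0.173, "claw": 0.6}, {"delta_pos": [0, 0, 0], "turn": 0.173, "claw": 0.6}, {"delta_pos": [20, -33, 0], "turn": 0, "claw": 0.6}, {"delta_pos": [27, -45, 0], "turn": 0, "claw": 0.6}, {"delta_pos": [27, -45, 0], "turn": 0, "claw": 0.6}, {"delta_pos": [22, -36, 0], "turn": 0, "claw": 0.6}, {"delta_pos": [13.5, -23, 0], "turn": 0, "claw": 0.6}, {"delta_pos": [0, 0, 0], "turn": 0, "claw": 0.6}])

```text
time_s: 9.07
tcp_pos: [0.5471, 0.0538, 0.2296]
ee_rot: [[-0.766, -0.643, 0.001], [-0.643, 0.766, 0.0], [-0.001, -0.001, -1.0]]
wrist_force: [-0.2, 0.7, 0.5]
gripper_width: 0.606
gripper_force: 0.0
```

```bash
python3 - <<'E'
from h import *
s=monitor.sense(); t=np.array(s['tcp_pos']); R=np.array(s['ee_rot']); print(t,R.round(3))
d=cap('scene'); W=world(d); hsv=cv2.cvtColor(d['color'],cv2.COLOR_RGB2HSV); z=W[...,2]
m=(np.hypot(W[...,0]-.546,W[...,1]-.055)<.05)&(abs(z-.15)<.012)&(hsv[...,1]>70)&(hsv[...,0]<25)
L=(W[m]-t)@R; print(m.sum(),L.mean(0)*1e3,np.percentile(L,[2,50,98],axis=0)*1e3)
im=cv2.resize(d['color'][100:330,120:350,::-1],None,fx=2.6,fy=2.6,interpolation=cv2.INTER_CUBIC); cv2.imwrite('pics/s3.png',im)
E
```

```text
[0.54714717 0.05379262 0.22956826] [[-0.766 -0.643  0.001]
 [-0.643  0.766  0.   ]
 [-0.001 -0.001 -1.   ]]
246 [-3.83613128  4.21804666 78.10159309] [[-25.11532243  -5.1534064   70.34315964]
 [ -3.68821786   5.54005941  76.3825597 ]
 [ 17.09182863   8.42148342  90.75402192]]
```

View pics/s3.png

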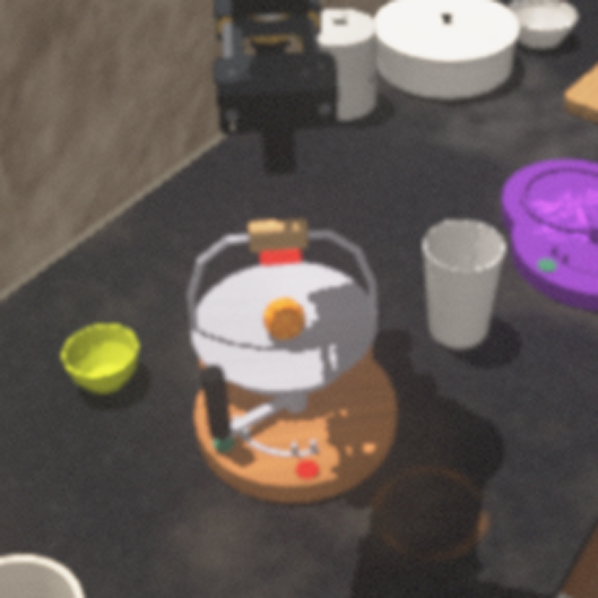

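The finger at (279,150) lines up with the grip at (278,234), and the remaining offset is about −3 mm along the grip. I'll descend and close.

drive_tool(moves=[{"delta_pos": [-3, 0.5, 15], "turn": 0, "claw": 0.6}, {"delta_pos": [0, 0, 22], "turn": 0, "claw": 0.6}, {"delta_pos": [0, 0, 22], "turn": 0, "claw": 0.5}, {"delta_pos": [0, 0, 20], "turn": 0, "claw": 0.5}, {"delta_pos": [0, 0, 14], "turn": 0, "claw": 0.4}, {"delta_pos": [0, 0, 8], "turn": 0, "claw": 0.3}, {"delta_pos": [0, 0, 0], "turn": 0, "claw": 0.25}, {"delta_pos": [0, 0, 0], "turn": 0, "claw": 0.21}, {"delta_pos": [0, 0, 0], "turn": 0, "claw": 0.19}, {"delta_pos": [0, 0, 0], "turn": 0, "claw": 0.17}, {"delta_pos": [0, 0, 0], "turn": 0, "claw": 0.15}, {"delta_pos": [0, 0, 0], "turn": 0, "claw": 0.12}])

```text
time_s: 10.62
tcp_pos: [0.5498, 0.058, 0.1282]
ee_rot: [[-0.764, -0.646, 0.002], [-0.646, 0.764, 0.0], [-0.002, -0.001, -1.0]]
wrist_force: [1.8, -1.7, 2.2]
gripper_width: 0.155
gripper_force: 29.9
```

drive_tool(moves=[{"delta_pos": [0, 0, 0], "turn": 0, "claw": 0.08}, {"delta_pos": [0, 0, 0], "turn": 0, "claw": 0.05}, {"delta_pos": [0, 0, 0], "turn": 0, "claw": 0.05}, {"delta_pos": [0, 0, 0], "turn": 0, "claw": 0.05}])

```text
time_s: 11.12
tcp_pos: [0.5497, 0.058, 0.1282]
ee_rot: [[-0.763, -0.646, 0.002], [-0.646, 0.763, 0.0], [-0.002, -0.001, -1.0]]
wrist_force: [3.1, -2.2, 4.9]
gripper_width: 0.157
gripper_force: 29.9
```

drive_tool(moves=[{"delta_pos": [0, 0, -1], "turn": 0, "claw": 0.05}, {"delta_pos": [0, 0, -2], "turn": 0, "claw": 0.05}, {"delta_pos": [0, 0, -3], "turn": 0, "claw": 0.05}, {"delta_pos": [0, 0, -4], "turn": 0, "claw": 0.05}, {"delta_pos": [0, 0, -4], "turn": 0, "claw": 0.05}, {"delta_pos": [0, 0, -4], "turn": 0, "claw": 0.05}, {"delta_pos": [0, 0, -4], "turn": 0, "claw": 0.05}, {"delta_pos": [0, 0, -4], "turn": 0, "claw": 0.05}, {"delta_pos": [0, 0, -4], "turn": 0, "claw": 0.05}, {"delta_pos": [0, 0, -3], "turn": 0, "claw": 0.05}, {"delta_pos": [0, 0, -2], "turn": 0, "claw": 0.05}, {"delta_pos": [0, 0, -1], "turn": 0, "claw": 0.05}])

```text
time_s: 12.62
tcp_pos: [0.549, 0.0578, 0.1636]
ee_rot: [[-0.764, -0.646, 0.0], [-0.646, 0.764, 0.0], [-0.0, 0.0, -1.0]]
wrist_force: [0.1, 0.4, -4.0]
gripper_width: 0.155
gripper_force: 29.9
```

```bash
python3 - <<'E'
from h import *
d=cap('scene'); im=cv2.resize(d['color'][100:330,120:350,::-1],None,fx=2.6,fy=2.6,interpolation=cv2.INTER_CUBIC); cv2.imwrite('pics/s4.png',im)
print(monitor.sense()['moment'])
E
```

```text
[ 0.02600621 -0.01917343 -0.00735796]
```

View pics/s4.png

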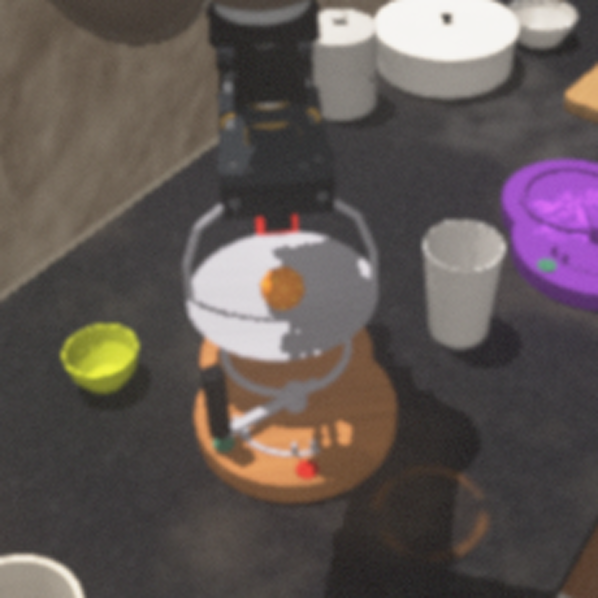

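The dish is up, level, and the sweet is centred at (283,288). I'll lift it further.

drive_tool(moves=[{"delta_pos": [0, 0, -2], "turn": 0, "claw": 0.05}, {"delta_pos": [0, 0, -4], "turn": 0, "claw": 0.05}, {"delta_pos": [0, 0, -6], "turn": 0, "claw": 0.05}, {"delta_pos": [0, 0, -7], "turn": 0, "claw": 0.05}, {"delta_pos": [0, 0, -8], "turn": 0, "claw": 0.05}, {"delta_pos": [0, 0, -8], "turn": 0, "claw": 0.05}, {"delta_pos": [0, 0, -8], "turn": 0, "claw": 0.05}, {"delta_pos": [0, 0, -7], "turn": 0, "claw": 0.05}, {"delta_pos": [0, 0, -6], "turn": 0, "claw": 0.05}, {"delta_pos": [0, 0, -4], "turn": 0, "claw": 0.05}, {"delta_pos": [0, 0, -2], "turn": 0, "claw": 0.05}, {"delta_pos": [0, 0, 0], "turn": 0, "claw": 0.05}])

```text
time_s: 14.18
tcp_pos: [0.549, 0.0579, 0.2255]
ee_rot: [[-0.764, -0.646, -0.0], [-0.646, 0.764, 0.0], [0.0, 0.0, -1.0]]
wrist_force: [-0.2, -0.7, -2.7]
gripper_width: 0.159
gripper_force: 29.9
```

drive_tool(moves=[{"delta_pos": [0, 0, 0], "turn": -0.01, "claw": 0.05}, {"delta_pos": [0, 0, 0], "turn": -0.03, "claw": 0.05}, {"delta_pos": [0, 0, 0], "turn": -0.05, "claw": 0.05}, {"delta_pos": [0, 0, 0], "turn": -0.06, "claw": 0.05}, {"delta_pos": [0, 0, 0], "turn": -0.06, "claw": 0.05}, {"delta_pos": [0, 0, 0], "turn": -0.06, "claw": 0.05}, {"delta_pos": [0, 0, 0], "turn": -0.06, "claw": 0.05}, {"delta_pos": [0, 0, 0], "turn": -0.06, "claw": 0.05}, {"delta_pos": [0, 0, 0], "turn": -0.06, "claw": 0.05}, {"delta_pos": [0, 0, 0], "turn": -0.06, "claw": 0.05}, {"delta_pos": [0, 0, 0], "turn": -0.06, "claw": 0.05}, {"delta_pos": [0, 0, 0], "turn": -0.06, "claw": 0.05}])

```text
time_s: 15.68
tcp_pos: [0.5489, 0.0578, 0.2254]
ee_rot: [[-0.234, -0.972, -0.0], [-0.972, 0.234, -0.0], [0.0, 0.0, -1.0]]
wrist_force: [0.0, -0.2, -4.4]
gripper_width: 0.155
gripper_force: 29.9
```

drive_tool(moves=[{"delta_pos": [0, 0, 0], "turn": -0.06, "claw": 0.05}, {"delta_pos": [0, 0, 0], "turn": -0.06, "claw": 0.05}, {"delta_pos": [0, 0, 0], "turn": -0.06, "claw": 0.05}, {"delta_pos": [0, 0, 0], "turn": -0.06, "claw": 0.05}, {"delta_pos": [0, 0, 0], "turn": -0.06, "claw": 0.05}, {"delta_pos": [0, 0, 0], "turn": -0.06, "claw": 0.05}, {"delta_pos": [0, 0, 0], "turn": -0.06, "claw": 0.05}, {"delta_pos": [0, 0, 0], "turn": -0.06, "claw": 0.05}, {"delta_pos": [0, 0, 0], "turn": -0.06, "claw": 0.05}, {"delta_pos": [0, 0, 0], "turn": -0.06, "claw": 0.05}, {"delta_pos": [0, 0, 0], "turn": -0.06, "claw": 0.05}, {"delta_pos": [0, 0, 0], "turn": -0.06, "claw": 0.05}])

```text
time_s: 17.18
tcp_pos: [0.5489, 0.0578, 0.2254]
ee_rot: [[0.465, -0.885, -0.0], [-0.885, -0.465, -0.0], [-0.0, 0.0, -1.0]]
wrist_force: [0.4, 0.3, -2.3]
gripper_width: 0.157
gripper_force: 29.9
```

drive_tool(moves=[{"delta_pos": [0, 0, 0], "turn": -0.06, "claw": 0.05}, {"delta_pos": [0, 0, 0], "turn": -0.05, "claw": 0.05}, {"delta_pos": [0, 0, 0], "turn": -0.04, "claw": 0.05}, {"delta_pos": [0, 0, 0], "turn": -0.02, "claw": 0.05}, {"delta_pos": [0, 0, 0], "turn": -0.01, "claw": 0.05}, {"delta_pos": [0, 0, 0], "turn": 0, "claw": 0.05}, {"delta_pos": [0, 0, 0], "turn": 0, "claw": 0.05}, {"delta_pos": [0, 0, 0], "turn": 0, "claw": 0.05}, {"delta_pos": [0, 0, 0], "turn": 0, "claw": 0.05}])

```text
time_s: 18.3
tcp_pos: [0.549, 0.0578, 0.2255]
ee_rot: [[0.614, -0.789, -0.0], [-0.789, -0.614, -0.0], [-0.0, 0.0, -1.0]]
wrist_force: [-0.3, 0.3, -3.9]
gripper_width: 0.159
gripper_force: 29.9
```

```bash
python3 - <<'E'
from h import *
s=monitor.sense(); t=np.array(s['tcp_pos']); y=-np.array(s['ee_rot'])[:,1]; print(s['time_s'],t,'lip yaw',np.degrees(np.arctan2(y[1],y[0])))
d=cap('scene'); im=cv2.resize(d['color'][60:330,90:360,::-1],None,fx=2.2,fy=2.2,interpolation=cv2.INTER_CUBIC); cv2.imwrite('pics/s5.png',im)
e=cap('top','t5.png'); E=None
for n,d in(('s',d),('t',e)):
    hsv=cv2.cvtColor(d['color'],cv2.COLOR_RGB2HSV); W=world(d)
    near=np.hypot(W[...,0]-.55,W[...,1]-.055)<.13
    r=((hsv[...,0]<7)|(hsv[...,0]>173))&(hsv[...,1]>150)&near&(W[...,2]>.12)&(W[...,2]<.19)
    b=(abs(hsv[...,0]-33.)<10)&(hsv[...,1]>120)&(np.hypot(W[...,0]-.672,W[...,1]-.153)<.05)
    o=(hsv[...,0]>6)&(hsv[...,0]<18)&(hsv[...,1]>150)&near&(W[...,2]>.12)&(W[...,2]<.2)
    for k,m in(('lip',r),('bowl',b),('ball',o)):
        if m.sum()>5: print(n,k,m.sum(),W[m].mean(0).round(4),W[m].min(0).round(3),W[m].max(0).round(3))
E
```

```text
18.3 [0.54896162 0.0578242  0.22553692] lip yaw 37.870425661741365
s lip 136 [0.6179 0.113  0.1562] [0.601 0.094 0.152] [0.636 0.131 0.161]
s bowl 600 [0.6776 0.149  0.0209] [ 0.641  0.105 -0.003] [0.72  0.184 0.038]
s ball 81 [0.5396 0.0647 0.1642] [0.53  0.052 0.151] [0.556 0.076 0.174]
t ball 23 [0.5373 0.0483 0.1637] [0.532 0.042 0.157] [0.546 0.055 0.172]
```

View pics/s5.png

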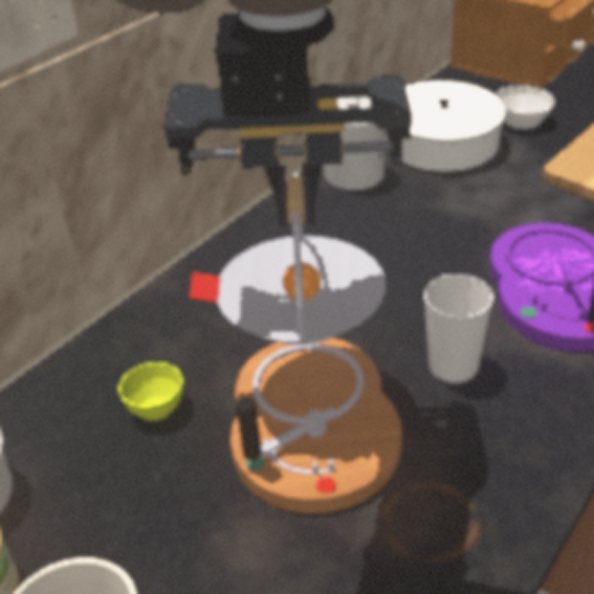

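View pics/t5.png

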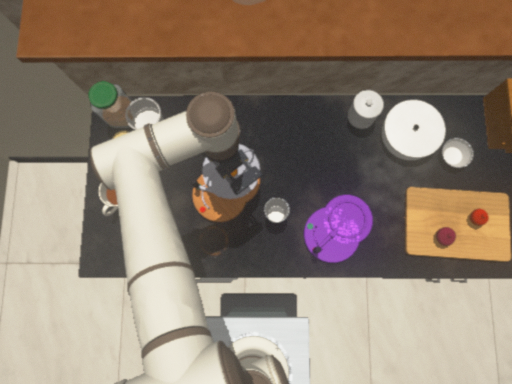

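The lip at (204,287) points at the bowl at (152,390). The lip bearing is about 38° and the bowl bearing 37.7°. The dish is level above the stand with the sweet centred at (302,282), and the top view confirms the bowl and tumbler have not moved.

```bash
python3 -c "
from h import *
print(ticket.finish_job())"
```

```text
the job is handed in; nothing more can be done
None
```

The job is handed in, with no verdict returned: the lever is in the green-dot notch and the dish is held still and level about 10 cm above the stand, lip towards the bowl and sweet near the middle.

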